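# Refit the intake filter cell of the airbrush compressor

### The job

Pick up the knurled intake filter cell from the bench and set it, vented cap up, over the intake spigot on top of the compressor's cylinder head, then turn it by its knurled collar until the keyways hidden inside drop over the spigot's pins. Push it fully home against the spring-loaded seal ring and keep holding it down there: finish with the gripper still holding it pushed home, because the spring lifts it as soon as you let go and I am about to snap the clips over it. Leave the other things on the bench standing where they are.

Things in the scene. Friction and masses are not known exactly. Their poses are not given: they have to be found in the camera images.
- cell_centre (a point): Centre (28 mm up, on the axis) of the loose filter cell: round, aluminium, 54 mm across, 56 mm tall, 0.14 kg, upright on the bench (z up, open end down). From the rim up: smooth skirt 50 mm across to 26 mm, knurled collar 54 mm across from 26 to 48 mm, black vented cap from 48 to 56 mm. Grip the collar, about 10 mm above this point, at any yaw.
- cell_rim (a point): Centre of the cell's open lower rim, 28 mm below its centre. The bore is 34 mm across and 28 mm deep. Three keyways about 8.5 mm wide, 120 degrees apart, run up inside the bore from the rim: hidden from outside, and neither a mark nor these axes tell where they are.
- intake (a point): Centre of the upper face of the 60 mm flange at the spigot's foot, on the cylinder head at one end of the small grey compressor (260 x 130 mm base, fixed); z up along the spigot, y along the compressor to its motor and handle, which stay under 35 mm above this point. Home: cell rim 3 mm, cell centre 31 mm above this point.
- spigot_tip (a point): Centre of the spigot's top, 28 mm above intake. The steel spigot is 31 mm across and chamfered over its last 5 mm; the cell's bore goes over it.
- pins (a point): On the spigot's axis level with the tops of its 3 pins, 18 mm above intake. Pins: 5 mm thick, 6 mm long, 120 degrees apart, at an unknown angle (these axes do not tell it). The cell first rests on them, its rim here. Within about 0.1 rad of the right angle (at most 120 degrees of turning either way) it can go 15 mm down: 9.5 mm free, then 5.5 mm on the spring. Once in it hardly turns and binds if kept twisted.
- seal_ring (a joint): Spring-loaded rubber seal ring (52 mm across) round the foot of the spigot: 0 = up (as found), 0.0055 m = fully pressed down; a spring of about 4 N when touched and 10 N when fully pressed pushes it up. Only the rim of the cell reaches it.
- jar_mid (a point): Bystander: squat clear glass paint jar with a flat black screw lid, 66 mm across, 50 mm tall; this point is half-way up. It has no knurled collar.
- cup: Bystander: white plastic mixing cup, open, 68 mm across the rim, 75 mm tall; origin at the centre of its foot.
- tape: Bystander: roll of masking tape lying flat, 100 mm across, 24 mm high; origin at the centre of its underside.
- tin: Bystander: rectangular solvent tin 62 x 105 mm (x, y), 172 mm high with its cap; origin at the centre of its underside.
- bottle0: Bystander: small black paint bottle, 34 mm across, 80 mm tall; origin at the centre of its foot.
- bottle1: Bystander: another small black paint bottle of the same size; origin at the centre of its foot.
- brush: Bystander: brush 170 mm long lying on the bench along its x axis; origin on the bench under its middle.

How it is judged:
By the outcome, as a careful person would: the job done as asked, in the order asked, and still so for the second after the job is handed in, while the arm keeps its last pose, push and grip.
It also fails if it takes over 67 s, if anything falls off the work surface, if the arm or the gripper's body presses on something with over 40 N, if the wrist force passes 120 N, or if a joint passes its speed limit or range.

### The arm

A 7-joint arm with a two-finger parallel gripper is mounted at the origin on the work surface. World frame = base frame: x ahead of the robot, y to its left, z up, the work surface at z = 0. Lengths are in m, angles in rad, forces in N, time in s.
With the tool pointing down it reaches from about 0.425 to 0.875 m from the base axis. Payload 4.7 kg.
Tool frame: the origin (TCP) lies at the centre of the arm's flange, where the gripper is bolted on; the fingertips stand 173 mm ahead of it and the grasp point (between the pads) lies 155 mm ahead of it; z points along the fingers, y is the line along which they close (so a half turn about z gives the same grasp; the last joint's range is limited). The gripper opens to 85 mm and grips with 20 to 120 N. Pads are 22 mm wide; open, the fingers measure 114 mm over their backs; the gripper's body (76 mm by 85 mm) begins 54 mm behind the grasp point. The pads swing forward as they close: fully open they stand 13 mm farther back than shut.
Start: joints at [1.2, 0.321, -0.07, 1.45, 0.023, 1.371, -0.057], TCP at [0.244, -0.602, 0.405] pointing down, gripper open.
Joint ranges: [-2.86, 2.86], [-0.3, 2.09], [-1.38, 1.24], [0.06, 2.45], [-1.56, 4.7], [0.09, 2.05], [-2.69, 2.69]. Speed limits (rad/s): [2.57, 2.57, 3.14, 3.14, 3.14, 3.14, 3.14].

### API

Orientations are given as [roll, pitch, yaw] about the fixed x, y, z axes, in that order (R = Rz(yaw) Ry(pitch) Rx(roll)).
In Python, from plant import r, snapshot gives the robot as it stands.
- The arm moves only by the tool move_arm, never from a script. Its argument "moves" is a list of rows, each a list of 4 numbers: the shift along the tool's x, y, z in cm, then the turn about the tool's z in degrees. In form: [[tx, ty, tz, turn], ...]. A call has 1 to 20 rows; each row is the pose to reach, as a shift and turn from the pose commanded when the call began, along the tool's axes at that moment; what a row does not reach only later rows make up. A row lasts 1/12 s, in which the tool goes at most 41.7 mm and 7.16 degrees, less where a joint would pass 70% of its speed; a pose out of reach is approached as far as the arm can. A call with a gripper value outside its range is refused whole. "fingers" is the opening, from 0 (shut) to 1 (fully open), set as the call begins (left out, the last holds). The fingers move at their own pace and stop on an object; "force" is the grip in N (left out, the last holds). Time passes only in rows, so rows that repeat a pose let the fingers close. It gives the time, the measured TCP pose, the force, the opening and the grip force at its end, in the units of the state.
- r.state(): the state, without advancing time (a new reading comes with each control period).
- snapshot(name): name is "scene" or "top" or "wrist"; returns a dict with "img" (384x512x3 uint8, red, green, blue), "range_z" (384x512 float32, m along the optical axis (not along the pixel's ray), 0 where there is no reading), "camera_matrix" (3x3 intrinsics, pixels), "cam_to_world" (4x4, takes a point from camera to world coordinates); the wrist camera has in their place "T_tool_cam" (4x4, takes a point from camera to tool coordinates, whose origin is the TCP and whose axes are the flange's). Camera axes: x right, y up, looking along -z (the intrinsics and any distortion apply to the point x, -y, -z); pixel columns grow to the right and rows downward; lengths in m; the calibration is good to about 2 mm. A picture is of the moment at which its call begins: read the wrist's pose just before it.
- r.sign_off(): hands the job in; it is judged then, once.
The state is a dict: "t": time; "joint_pos": joint angles; "dq": joint speeds; "joint_torque": joint torques, N m; "tool_pos": TCP position; "eef_rot": TCP orientation; "wrist_force": force on the tool from outside, world axes, zero at the start; "torque": the same for the moment, N m; "width": finger opening in m; "grip_force": force on a finger pad.
Only numpy, scipy, OpenCV 4.12 (cv2) and the standard library are available. Lean on these libraries where they do the work, as an engineer would, in place of code of your own. Each camera call takes 0.05 s, during which the arm holds its last target. There are 200 camera calls.

## Working session

There is one attempt and no reset: what is moved stays moved. The work goes in short steps, Python scripts to look and compute and a tool call to move; the robot and the scene stay as the last step left them, time stands still between calls to the robot, and variables do not carry over. Pictures are saved under pics/ and viewed, at most 10 in all, crops included, and the job is handed in when it is done.

Besides the shell and the picture viewer there is one more tool, called as a command line: name --pt "numbers of a row" for each row, then --argument value for the rest. move_arm: Moves the arm, as the interface text tells. Its arguments: {"type":"object","properties":{"moves":{"type":"array"},"fingers":{"type":"number"},"force":{"type":"number"}},"required":["moves"]}

```bash
ls; mkdir -p pics
cat > h.py <<'E'
import numpy as np, cv2
from plant import r, snapshot
def cloud(s, T=None):
    K=s["camera_matrix"]; z=s["range_z"]; T=s["cam_to_world"] if T is None else T
    v,u=np.mgrid[0:z.shape[0],0:z.shape[1]]
    P=np.stack([(u-K[0,2])/K[0,0]*z,-(v-K[1,2])/K[1,1]*z,-z,np.ones_like(z)],-1)
    W=(P@np.asarray(T).T)[...,:3]; W[z==0]=np.nan
    return W
E
python3 - <<'E'
from h import *
print(r.state())
for n in ("top","scene"):
    s=snapshot(n); cv2.imwrite(f"pics/{n}.png",s["img"][...,::-1]); np.savez(f"{n}.npz",**{k:v for k,v in s.items()})
    print(n,s.keys(),s["camera_matrix"],s["cam_to_world"])
E
```

```text
pics
{'t': 0.0, 'joint_pos': array([ 1.2000769 ,  0.32184548, -0.07007248,  1.45168756,  0.0226103 ,
        1.37080824, -0.05690388]), 'dq': array([-1.67670363e-05,  1.34951121e-03, -1.55378770e-03, -1.48897837e-03,
       -1.71879107e-04, -8.41077270e-04, -2.55328349e-04]), 'joint_torque': array([ 2.23089496e-04, -4.93582892e+01, -3.82235684e-01, -3.14337873e+01,
        1.28272446e-02,  1.12770763e-02, -1.17210365e-05]), 'tool_pos': array([ 0.24388819, -0.60228539,  0.40360218]), 'eef_rot': array([-3.13963412e+00,  1.13444574e-04,  3.84836941e-01]), 'wrist_force': array([-0.68295665, -0.11254473, -0.3240276 ]), 'torque': array([ 0.03814798, -0.00918653,  0.00231017]), 'grip_force': 0.0, 'width': 0.0853717952124267}
top dict_keys(['img', 'range_z', 'camera_matrix', 'cam_to_world']) [[436.37236264   0.         251.90773726]
 [  0.         436.37236264 194.43738804]
 [  0.           0.           1.        ]] [[ 0.01294521  0.98130373 -0.19202973  0.33904603]
 [-0.99990312  0.01368657  0.00253465 -0.0967928 ]
 [ 0.00511549  0.19197831  0.98138584  1.21392627]
 [ 0.          0.          0.          1.        ]]
scene dict_keys(['img', 'range_z', 'camera_matrix', 'cam_to_world']) [[460.01462642   0.         257.60673425]
 [  0.         460.01462642 191.56015707]
 [  0.           0.           1.        ]] [[ 0.49308013 -0.46377455  0.73606056  1.31539112]
 [ 0.86994739  0.27059319 -0.41227523 -0.51807207]
 [-0.00797022  0.84361869  0.53688358  0.670375  ]
 [ 0.          0.          0.          1.        ]]
```

View pics/top.png

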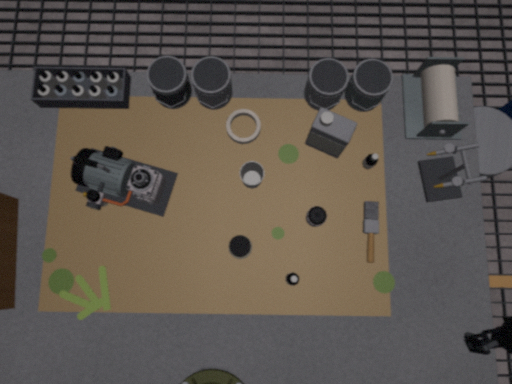

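View pics/scene.png

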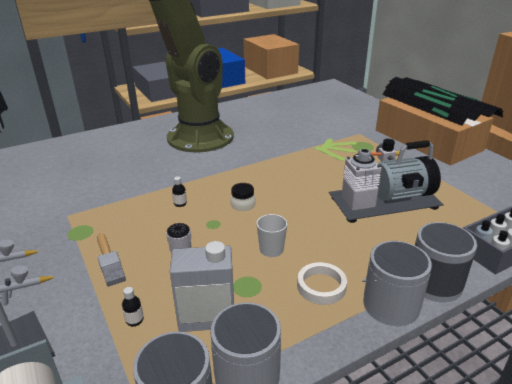

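The top view shows the cell at about (317,216), the jar at (240,246) and the spigot at (143,178). The scene view confirms it: knurled cell at (179,238), glass jar at (243,195), spigot at (365,160).

Run:
```python
from h import *
t=dict(np.load("top.npz")); W=cloud(t)
s=dict(np.load("scene.npz")); V=cloud(s)
for n,(u,v) in dict(cell=(317,216),jar=(240,246),spig=(143,178),tin=(330,130),b1=(372,160),b0=(293,279),cup=(252,175),tape=(243,125),brush=(371,235)).items(): print(n,W[v,u].round(4))
def near(A,c,rad,z0,z1):
    m=(np.hypot(A[...,0]-c[0],A[...,1]-c[1])<rad)&(A[...,2]>z0)&(A[...,2]<z1); return A[m]
for n,A in (("top",W),("scene",V)):
    for k,c in (("cell",W[216,317]),("spig",W[178,143])):
        P=near(A,c,.05,.015,.4)
        h,e=np.histogram(P[:,2],bins=np.arange(0.01,.3,.005))
        print(n,k,[(round(float(b),3),int(a)) for a,b in zip(h,e) if a])
        for z0,z1 in ([(.045,.07),(.025,.049)] if k=="cell" else [(P[:,2].max()-.006,P[:,2].max()+.01)]):
            Q=near(A,c,.05,z0,z1)
            if len(Q)>4:
                (x,y),R=cv2.minEnclosingCircle(Q[:,:2].astype(np.float32)); print("  circ",z0,z1,len(Q),x,y,R,Q.mean(0))
im=cv2.resize(t["img"][130:230,70:180],None,fx=5,fy=5,interpolation=cv2.INTER_CUBIC)
im2=cv2.resize(s["img"][120:230,320:450],None,fx=4.5,fy=4.5,interpolation=cv2.INTER_CUBIC)[:500,:]
im2=im2[:, :]; o=np.zeros((500,550+im2.shape[1],3),np.uint8); o[:,:550]=im; o[:im2.shape[0],550:]=im2
o=cv2.resize(o,(800,int(500*800/o.shape[1]))); cv2.imwrite("pics/crop.png",o[...,::-1])
```

```text
cell [ 0.5093 -0.2752  0.0548]
jar [ 0.4269 -0.07    0.0491]
spig [0.583  0.1707 0.1599]
tin [nan nan nan]
b1 [ 0.6631 -0.4251  0.0688]
b0 [ 0.3425 -0.2078  0.0765]
cup [ 0.6318 -0.0994  0.0056]
tape [ 7.83e-01 -7.12e-02  5.00e-04]
brush [ 0.4642 -0.4287  0.0169]
top cell [(0.02, 1), (0.025, 4), (0.03, 4), (0.035, 6), (0.04, 16), (0.045, 26), (0.05, 127), (0.055, 137), (0.06, 8)]
  circ 0.045 0.07 298 0.5120851993560791 -0.27364203333854675 0.02732999436557293 [ 0.511508   -0.27310322  0.05464565]
  circ 0.025 0.049 54 0.5122063755989075 -0.2738155722618103 0.027140459045767784 [ 0.50468388 -0.26408243  0.04241049]
top spig [(0.015, 105), (0.02, 15), (0.025, 18), (0.03, 14), (0.035, 16), (0.04, 14), (0.045, 16), (0.05, 15), (0.055, 24), (0.06, 16), (0.065, 26), (0.07, 42), (0.075, 16), (0.08, 17), (0.085, 15), (0.09, 26), (0.095, 16), (0.1, 20), (0.105, 20), (0.11, 8), (0.115, 15), (0.12, 33), (0.125, 177), (0.13, 171), (0.135, 56), (0.14, 136), (0.145, 13), (0.15, 21), (0.155, 47), (0.16, 64)]
  circ 0.15853427931874475 0.17453427931874477 88 0.5849027633666992 0.18203537166118622 0
[... 254 characters left out ...]
748096466 [ 0.51995595 -0.27560973  0.05296018]
  circ 0.025 0.049 220 0.5155954957008362 -0.27367907762527466 0.02715226262807846 [ 0.5319167  -0.27967696  0.03833824]
scene spig [(0.015, 59), (0.02, 49), (0.025, 55), (0.03, 51), (0.035, 57), (0.04, 59), (0.045, 47), (0.05, 63), (0.055, 49), (0.06, 54), (0.065, 61), (0.07, 86), (0.075, 50), (0.08, 56), (0.085, 67), (0.09, 70), (0.095, 48), (0.1, 46), (0.105, 85), (0.11, 32), (0.115, 53), (0.12, 64), (0.125, 133), (0.13, 136), (0.135, 15), (0.14, 89), (0.145, 26), (0.15, 30), (0.155, 40), (0.16, 35)]
  circ 0.15707114248959853 0.17307114248959854 59 0.5879901647567749 0.1823253333568573 0.013866609893739223 [0.58894318 0.18055428 0.16008546]
```

View pics/crop.png

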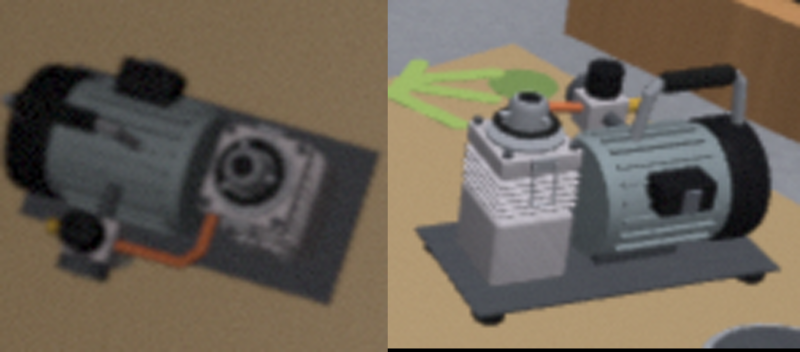

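The crop shows the spigot with its dark seal ring at (245,170), with the motor right beside it on the +y side. The calibration fixes the cell near (0.513,-0.274) and the spigot tip near (0.587,0.182,0.161). I'll move above the cell now.

move_arm --pt "6 -3 0 0" --pt "15 -8 0 0" --pt "26 -14 0 0" --pt "34 -18.5 0 0" --pt "37.2 -20.3 0 0" --pt "37.2 -20.3 0 0" --pt "37.2 -20.3 0 0" --pt "37.2 -20.3 0 0" --pt "37.2 -20.3 0 0" --pt "37.2 -20.3 0 0" --pt "37.2 -20.3 0 0" --pt "37.2 -20.3 0 0" --pt "37.2 -20.3 0 0" --pt "37.2 -20.3 0 0" --pt "37.2 -20.3 0 0" --pt "37.2 -20.3 0 0" --fingers 1

```text
t: 1.43
tool_pos: [0.5116, -0.2763, 0.4046]
eef_rot: [3.141, 0.001, 0.382]
wrist_force: [0.1, -0.0, -0.2]
width: 0.0851
grip_force: 0.0
```

```bash
cat >> h.py <<'E'
from scipy.spatial.transform import Rotation as Ro
def toolT(st):
    T=np.eye(4); T[:3,:3]=Ro.from_euler("xyz",st["eef_rot"]).as_matrix(); T[:3,3]=st["tool_pos"]; return T
def wrist(name):
    st=r.state(); s=snapshot("wrist"); cv2.imwrite(f"pics/{name}.png",s["img"][...,::-1])
    return s, cloud(s,toolT(st)@s["T_tool_cam"]), st
def near(A,c,rad,z0,z1):
    m=(np.hypot(A[...,0]-c[0],A[...,1]-c[1])<rad)&(A[...,2]>z0)&(A[...,2]<z1); return A[m]
def delta(st,p):   # tool-axis shift in cm to world point p for TCP
    return toolT(st)[:3,:3].T@(np.array(p)-st["tool_pos"])*100
E
python3 - <<'E'
from h import *
s,W,st=wrist("w1")
print(st["t"],st["tool_pos"],st["eef_rot"],st["wrist_force"]); print(s["T_tool_cam"])
for z0,z1 in ((.05,.065),(.03,.05)):
    Q=near(W,(.513,-.2737),.05,z0,z1)
    if len(Q): print(len(Q),cv2.minEnclosingCircle(Q[:,:2].astype(np.float32)),Q.mean(0))
E
```

```text
1.4333 [ 0.51160803 -0.27631708  0.40457646] [3.14141325e+00 6.07009672e-04 3.81786005e-01] [ 0.11157531 -0.04156418 -0.17325254]
[[ 7.83909116e-05  9.50734224e-01  3.10007144e-01  7.84010446e-02]
 [ 9.99999996e-01 -9.01310905e-05  2.35472027e-05 -3.85832965e-04]
 [ 5.03284134e-05  3.10007141e-01 -9.50734227e-01  3.15378195e-02]
 [ 0.00000000e+00  0.00000000e+00  0.00000000e+00  1.00000000e+00]]
1750 ((0.5122150182723999, -0.27294278144836426), 0.02550702728331089) [ 0.51353238 -0.27246308  0.05485557]
271 ((0.5122313499450684, -0.2731162905693054), 0.0272076316177845) [ 0.52588631 -0.26794239  0.04391068]
```

View pics/w1.png

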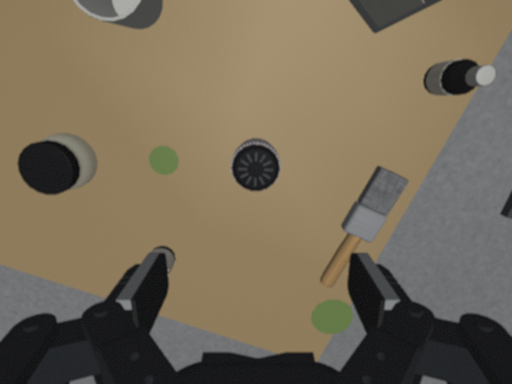

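The wrist view shows the cell at (256,165), its cap and collar visible and nothing between it and the fingers. I'll descend onto the collar and grip it.

move_arm --pt "0.2 -0.3 3 0" --pt "0.2 -0.3 6.5 0" --pt "0.2 -0.3 10 0" --pt "0.2 -0.3 13.5 0" --pt "0.2 -0.3 16.5 0" --pt "0.2 -0.3 19 0" --pt "0.2 -0.3 20.5 0" --pt "0.2 -0.3 21.3 0" --pt "0.2 -0.3 21.3 0" --pt "0.2 -0.3 21.3 0" --pt "0.2 -0.3 21.3 0" --fingers 1

```text
t: 2.4
tool_pos: [0.5139, -0.2717, 0.1932]
eef_rot: [3.139, -0.002, 0.384]
wrist_force: [-0.3, -0.2, 1.3]
width: 0.0855
grip_force: 0.0
```

move_arm --pt "0 0 0 0" --pt "0 0 0 0" --pt "0 0 0 0" --pt "0 0 0 0" --pt "0 0 0 0" --pt "0 0 0 0" --pt "0 0 0 0" --pt "0 0 0 0" --pt "0 0 0 0" --pt "0 0 0 0" --pt "0 0 0 0" --pt "0 0 0 0" --fingers 0 --force 50

```text
t: 3.4
tool_pos: [0.5139, -0.2716, 0.1931]
eef_rot: [3.14, -0.001, 0.385]
wrist_force: [-1.0, -0.5, 5.9]
width: 0.0529
grip_force: 52.6
```

move_arm --pt "0 0 -1 0" --pt "0 0 -3 0" --pt "0 0 -6 0" --pt "0 0 -9 0" --pt "0 0 -12 0" --pt "0 0 -15 0" --pt "0 0 -18 0" --pt "0 0 -20 0" --pt "0 0 -21 0" --pt "0 0 -21 0" --pt "0 0 -21 0"

```text
t: 4.32
tool_pos: [0.513, -0.271, 0.401]
eef_rot: [-3.141, 0.001, 0.385]
wrist_force: [-0.2, -0.2, -1.8]
width: 0.053
grip_force: 52.8
```

Run:
```python
from h import *
s,W,st=wrist("w2")
print(st["t"],st["tool_pos"],st["eef_rot"],st["wrist_force"],st["width"])
T=np.linalg.inv(toolT(st)); L=W@T[:3,:3].T+T[:3,3]; np.save("L.npy",L)
m=(np.hypot(L[...,0],L[...,1])<.045)&(L[...,2]>.09)&(L[...,2]<.2)
h,e=np.histogram(L[m][:,2],bins=np.arange(.09,.2,.004)); print([(round(float(b),3),int(a)) for a,b in zip(h,e)])
m&=(np.abs(L[...,1])<.025); 
for z in (.135,.139,.143,.147,.151,.155,.16,.165):
    k=m&(abs(L[...,2]-z)<.002); print(z,k.sum(), L[k][:,0].min() if k.any() else None, L[k][:,0].max() if k.any() else None)
print(delta(st,(.587,.182,st["tool_pos"][2])))
```

```text
4.3167 [ 0.51298959 -0.2709991   0.40095013] [-3.14090983e+00  7.44608096e-04  3.84845189e-01] [-0.2219899  -0.21801311 -1.76425759] 0.052987791834591964
[(0.09, 2741), (0.094, 2276), (0.098, 2050), (0.102, 797), (0.106, 180), (0.11, 339), (0.114, 2055), (0.118, 983), (0.122, 786), (0.126, 399), (0.13, 745), (0.134, 5528), (0.138, 5219), (0.142, 1271), (0.146, 1211), (0.15, 684), (0.154, 625), (0.158, 574), (0.162, 457), (0.166, 153), (0.17, 74), (0.174, 202), (0.178, 204), (0.182, 186), (0.186, 202), (0.19, 151), (0.194, 10)]
0.135 824 -0.020149990371211735 0.01978523404965793
0.139 8480 -0.026021672253225825 0.02397401733531851
0.143 920 -0.02645548102084938 0.024956362117509734
0.147 951 0.0026640739452241102 0.02578282965026718
0.151 404 0.007506993102861126 0.025840282538484916
0.155 356 0.00867613637465331 0.02584447338273188
0.16 323 0.008474941134452907 0.025585409156653638
0.165 283 0.008142078642710215 0.025528711765211876
[ 2.38659918e+01 -3.92080552e+01  9.00138527e-03]
```

View pics/w2.png

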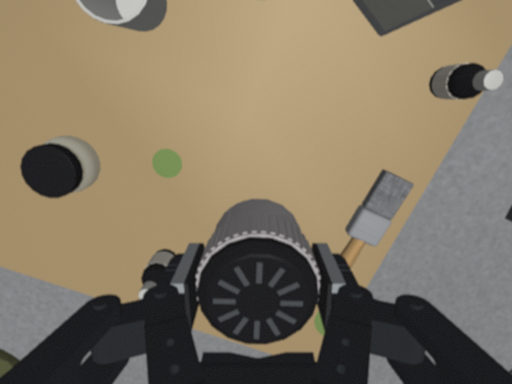

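The cell is held squarely, its cap at (258,290). It sits about 1 mm toward -x in the tool frame, with the rim 194 mm below the TCP. Next I'll carry it to the spigot and look before placing.

move_arm --pt "0.5 -1 0 0" --pt "1.4 -3 0 0" --pt "2.7 -6 0 0" --pt "4.3 -9.5 0 0" --pt "5.9 -13 0 0" --pt "7.5 -16.5 0 0" --pt "9.1 -20 0 0" --pt "10.7 -23.5 0 0" --pt "12.3 -27 0 0" --pt "13.9 -30.5 0 0" --pt "15.3 -33.5 0 0" --pt "16.5 -36 0 0" --pt "17.3 -38 0 0" --pt "17.9 -39.2 0 0" --pt "17.9 -39.2 0 0" --pt "17.9 -39.2 0 0" --pt "17.9 -39.2 0 0" --pt "17.9 -39.2 0 0"

```text
t: 5.87
tool_pos: [0.5321, 0.1579, 0.401]
eef_rot: [3.141, 0.001, 0.383]
wrist_force: [0.7, -0.3, -1.1]
width: 0.0531
grip_force: 52.9
```

Run:
```python
from h import *
s,W,st=wrist("w3")
print(st["t"],st["tool_pos"],st["eef_rot"],st["wrist_force"],st["width"])
np.save("W3.npy",W)
for z0,z1 in ((.155,.17),(.15,.156),(.142,.148),(.136,.141),(.128,.135),(.118,.128)):
    Q=near(W,(.587,.182),.04,z0,z1); Q=Q[:,:2].astype(np.float32)
    if len(Q)>5: print(z0,len(Q),cv2.minEnclosingCircle(Q),Q.mean(0))
Q=near(W,(.587,.182),.04,.1,.2); h,e=np.histogram(Q[:,2],bins=np.arange(.1,.18,.002)); print([(round(float(b),3),int(a)) for a,b in zip(h,e) if a])
# compressor parts above z .145 beyond the spigot (top cam)
t=dict(np.load("top.npz")); V=cloud(t); V=V[(V[...,2]>.13)&(V[...,2]<.3)&(np.hypot(V[...,0]-.587,V[...,1]-.182)<.25)]
d=V[:,:2]-[.587,.182]; 
far=V[np.hypot(*d.T)>.03]; print("far mean",far.mean(0),"near-far dist",np.sort(np.hypot(far[:,0]-.587,far[:,1]-.182))[:5])
for a in range(0,360,20):
    k=(np.abs((np.degrees(np.arctan2(d[:,1],d[:,0]))-a+180)%360-180)<10)&(np.hypot(*d.T)>.033)&(np.hypot(*d.T)<.1)&(V[:,2]>.145)
    if k.any(): print(a,k.sum(),V[k][:,2].max().round(3),np.hypot(*d[k].T).min().round(3))
```

```text
5.8667 [0.53212618 0.15791106 0.40100797] [3.14105451e+00 1.43299472e-03 3.82595073e-01] [ 0.71311661 -0.29586736 -1.12362346] 0.05308456271849883
0.155 1677 ((0.5853776335716248, 0.18435673415660858), 0.015524768270552158) [0.5860067  0.18445568]
0.15 184 ((0.5854274034500122, 0.18432503938674927), 0.02165251597762108) [0.58705884 0.18466568]
0.142 863 ((0.5857272148132324, 0.18436375260353088), 0.025615964084863663) [0.58593625 0.18416071]
0.136 257 ((0.5852577686309814, 0.184269517660141), 0.026001136749982834) [0.58823574 0.18533549]
0.128 3569 ((0.5870169997215271, 0.182046577334404), 0.040048107504844666) [0.5898934  0.18405922]
0.118 375 ((0.5869789123535156, 0.18202370405197144), 0.040091436356306076) [0.5940796  0.18241452]
[(0.104, 1), (0.106, 1), (0.12, 1), (0.122, 4), (0.124, 16), (0.126, 354), (0.128, 1805), (0.13, 349), (0.132, 1183), (0.134, 245), (0.138, 13), (0.14, 1247), (0.142, 862), (0.144, 1), (0.148, 34), (0.15, 140), (0.152, 29), (0.154, 15), (0.156, 234), (0.158, 280), (0.16, 797), (0.162, 352)]
far mean [0.59038253 0.27982911 0.14904651] near-far dist [0.03004821 0.03016719 0.03032981 0.03038192 0.03041006]
80 9 0.157 0.095
```

View pics/w3.png

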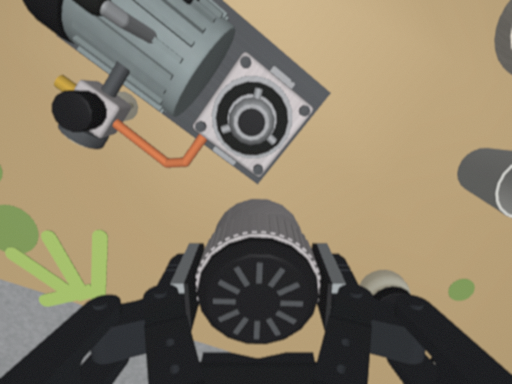

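The wrist view shows the spigot at (252,120) with its three pins. The axis is at (0.5854,0.1843) with the tip at z=0.161, and nothing tall stands near it. I'll move above it and descend to just inside the chamfer.

move_arm --pt "1 -0.1 0 0" --pt "2.5 -0.2 0 0" --pt "4 -0.3 0 0" --pt "5.3 -0.4 0 0" --pt "6 -0.45 0 0" --pt "6 -0.45 0 0" --pt "6 -0.45 1 0" --pt "6 -0.45 2.2 0" --pt "6 -0.45 3.2 0" --pt "6 -0.45 3.8 0" --pt "6 -0.45 4 0" --pt "6 -0.45 4 0" --pt "6 -0.45 4 0"

```text
t: 7.0
tool_pos: [0.5859, 0.186, 0.3618]
eef_rot: [3.141, -0.0, 0.385]
wrist_force: [0.5, -0.0, -2.1]
width: 0.0525
grip_force: 52.9
```

Run:
```python
from h import *
st=r.state(); print(st["tool_pos"],st["eef_rot"],st["wrist_force"],st["joint_pos"])
a=toolT(st)@[-.0011,0,.194,1]; print("rim",a,"off",a[:2]-[.5854,.1843])
```

```text
[0.58594613 0.18603649 0.36183569] [ 3.14138462e+00 -2.27955540e-04  3.84762838e-01] [ 0.463369   -0.04366763 -2.10404488] [ 0.18922605  0.33952048 -0.66636995  1.58265616  0.2158983   1.29413436
 -1.69461756]
rim [0.58498269 0.18560281 0.16783544 1.        ] off [-0.00041731  0.00130281]
```

move_arm --pt "0 0.12 0 0" --pt "0 0.12 0.3 0" --pt "0 0.12 0.6 0" --pt "0 0.12 0.9 0" --pt "0 0.12 1.1 0" --pt "0 0.12 1.3 0" --pt "0 0.12 1.5 0" --pt "0 0.12 1.5 0"

```text
t: 7.67
tool_pos: [0.5863, 0.1849, 0.3461]
eef_rot: [-3.142, 0.001, 0.385]
wrist_force: [-0.2, 0.2, -1.6]
width: 0.0528
grip_force: 52.9
```

move_arm --pt "0 0 0.1 0" --pt "0 0 0.15 0" --pt "0 0 0.2 0" --pt "0 0 0.2 0"

```text
t: 8.0
tool_pos: [0.5865, 0.1851, 0.3452]
eef_rot: [3.141, -0.0, 0.385]
wrist_force: [-0.2, -1.2, -0.2]
width: 0.053
grip_force: 52.9
```

move_arm --pt "0 0 0.1 0" --pt "0 0 0.15 0" --pt "0 0 0.15 0"

```text
t: 8.25
tool_pos: [0.5865, 0.1852, 0.3449]
eef_rot: [3.141, -0.001, 0.385]
wrist_force: [-3.1, -2.0, 6.8]
width: 0.053
grip_force: 53.5
```

move_arm --pt "0 0 0.1 0" --pt "0 0 0.15 0" --pt "0 0 0.15 0"

```text
t: 8.5
tool_pos: [0.5865, 0.1853, 0.3448]
eef_rot: [3.14, -0.002, 0.385]
wrist_force: [-4.7, -2.3, 13.0]
width: 0.0531
grip_force: 54.0
```

The cell rests on the pins: rim at 0.151, about 13 N. I'll turn it in small steps and watch for the drop.

move_arm --pt "0 -0.005 0 -3" --pt "0 -0.01 0 -6" --pt "0 -0.015 0 -8" --pt "0 -0.015 0 -8" --force 70

```text
t: 8.83
tool_pos: [0.587, 0.1857, 0.3439]
eef_rot: [3.141, -0.004, 0.526]
wrist_force: [-1.1, -0.2, 7.4]
width: 0.0524
grip_force: 72.0
```

move_arm --pt "0 -0.005 0 -3" --pt "0 -0.01 0 -6" --pt "0 -0.015 0 -8" --pt "0 -0.015 0 -8"

```text
t: 9.17
tool_pos: [0.5864, 0.1851, 0.3415]
eef_rot: [3.141, -0.0, 0.665]
wrist_force: [-0.3, 0.4, -2.0]
width: 0.0524
grip_force: 73.3
```

The force vanished and z fell to 0.3415, below pin-rest level, so the keyways have dropped over the pins. I'll push straight down.

move_arm --pt "0 0 0.1 0" --pt "0 0 0.2 0" --pt "0 0 0.3 0" --pt "0 0 0.4 0" --pt "0 0 0.4 0"

```text
t: 9.58
tool_pos: [0.5863, 0.1852, 0.3374]
eef_rot: [3.141, 0.0, 0.664]
wrist_force: [0.6, 0.8, -2.0]
width: 0.0526
grip_force: 73.3
```

```bash
python3 -c "
from h import *
s=r.state();print(s['tool_pos'],s['wrist_force'],s['torque'],s['eef_rot'])"
```

```text
[0.58632704 0.18519084 0.33741025] [ 0.60037015  0.81298287 -2.03683071] [-0.01137764 -0.12776505  0.02100594] [3.14149695e+00 9.33594396e-05 6.63806819e-01]
```

Free travel with no binding. On to the spring.

move_arm --pt "0 0 0.1 0" --pt "0 0 0.2 0" --pt "0 0 0.3 0" --pt "0 0 0.4 0" --pt "0 0 0.4 0"

```text
t: 10.0
tool_pos: [0.5863, 0.1853, 0.3342]
eef_rot: [3.141, -0.0, 0.664]
wrist_force: [-1.9, -1.1, 3.3]
width: 0.0526
grip_force: 73.3
```

move_arm --pt "0 0 0.1 0" --pt "0 0 0.2 0" --pt "0 0 0.3 0" --pt "0 0 0.4 0" --pt "0 0 0.4 0" --pt "0 0 0.4 0"

```text
t: 10.5
tool_pos: [0.5863, 0.1853, 0.3306]
eef_rot: [3.141, -0.0, 0.664]
wrist_force: [-2.6, -1.1, 7.0]
width: 0.0529
grip_force: 73.2
```

move_arm --pt "0 0 0.1 0" --pt "0 0 0.2 0" --pt "0 0 0.3 0" --pt "0 0 0.3 0" --pt "0 0 0.3 0"

```text
t: 10.92
tool_pos: [0.5863, 0.1856, 0.3301]
eef_rot: [3.14, -0.001, 0.664]
wrist_force: [-6.7, -2.7, 18.2]
width: 0.0527
grip_force: 74.9
```

move_arm --pt "0 0 0.1 0" --pt "0 0 0.2 0" --pt "0 0 0.2 0" --pt "0 0 0.2 0"

```text
t: 11.25
tool_pos: [0.5862, 0.1858, 0.33]
eef_rot: [3.139, -0.001, 0.664]
wrist_force: [-10.5, -5.0, 28.0]
width: 0.0525
grip_force: 75.7
```

It has reached a hard stop 14.8 mm below the pin rest, as expected. I'll check for slip in the grip, the settled force, and the bystanders.

Run:
```python
from h import *
s,W,st=wrist("w4")
T=np.linalg.inv(toolT(st)); L=W@T[:3,:3].T+T[:3,3]
m=(np.hypot(L[...,0],L[...,1])<.022)&(L[...,2]>.12)&(L[...,2]<.15)
print("cap tool z",np.median(L[m][:,2]),"world",np.median(W[m][:,2]))
L0=np.load("L.npy"); m0=(np.hypot(L0[...,0],L0[...,1])<.022)&(L0[...,2]>.12)&(L0[...,2]<.15); print("before",np.median(L0[m0][:,2]))
for n in ("top",):
    a=snapshot(n)["img"]; b=np.load("top.npz")["img"]; cv2.imwrite("pics/end.png",np.hstack([cv2.resize(s["img"],(400,300)),cv2.resize(a,(400,300))])[...,::-1])
print(r.state()["t"],r.state()["wrist_force"],r.state()["tool_pos"],r.state()["torque"])
```

```text
cap tool z 0.13780155211490203 world 0.19223289213886952
before 0.13781741750633014
11.35 [-10.5415485   -4.13361591  28.32222699] [0.5862226  0.18573859 0.33000718] [-1.06546186  2.41660965 -0.01287098]
```

View pics/end.png

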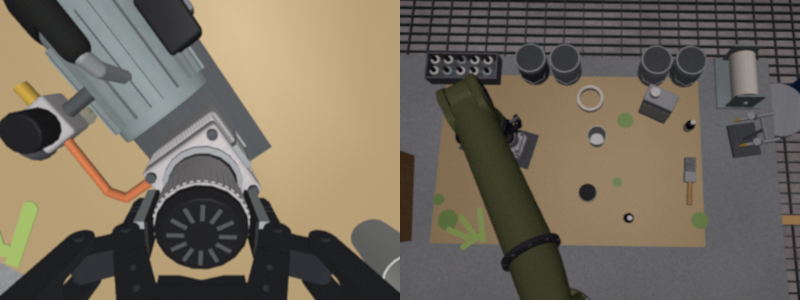

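The cell is seated on the spigot, its cap at (203,225) in the left half with the top at z=0.192, exactly home. It hasn't slipped in the grip, the push is steady at about 28 N, and the bystanders look unmoved.

```bash
python3 -c "
from plant import r
print(r.sign_off())"
```

```text
the job is handed in; nothing more can be done
None
```

The filter cell is on the intake spigot, vented cap up and keyed over the pins, and the gripper is still holding it fully home with about 28 N; the job was handed in at about 11 s, and the other things on the bench look unmoved.

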